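# Pack keyed cell frames and close the carton

## Robot

A 6-joint arm with a two-finger parallel gripper is mounted at the origin on the work surface. World frame = base frame: x ahead of the robot, y to its left, z up, the work surface at z = 0. Lengths are in m, angles in rad, forces in N, time in s.
With the tool pointing down it reaches from about 0.35 to 0.775 m from the base axis. Payload 7.3 kg.
Tool frame: the origin (TCP) lies midway between the tips of the shut fingers; the grasp point (between the pads) lies grasp_offset behind it (grasp_offset is the distance from the TCP to the grasp point, in m); z points along the fingers, y is the line along which they close (so a half turn about z gives the same grasp; the last joint's range is limited). The gripper opens to 92 mm and grips with 3 to 60 N. Pads are 19 mm wide; open, the fingers measure 130 mm over their backs; the gripper's body (75 mm by 190 mm) begins 47 mm behind the grasp point.
Start: joints at [-1.38, 0.342, 1.524, -0, 1.275, -0.146], TCP at [0.174, -0.496, 0.227] pointing down, gripper open.
Joint ranges: [-2.53, 2.53], [-0.77, 2.02], [0.04, 2.7], [-1, 4.14], [0.28, 2.66], [-3.11, 3.11]. Speed limits (rad/s): [2.57, 2.57, 3.14, 3.14, 3.14, 3.14].

## Interface

Orientations are given as [roll, pitch, yaw] about the fixed x, y, z axes, in that order (R = Rz(yaw) Ry(pitch) Rx(roll)).
In Python, from cell import * gives the robot as it stands.
- The arm moves only by the tool step_arm, never from a script. Its argument "plan" is a list of rows, each a list of 5 numbers: the closure, from -1 (fully open) to 1 (shut), then the shift along the tool's x, y, z in m, then the turn about the tool's z in rad. In form: [[hand, x, y, z, twist], ...]. A call has 1 to 20 rows; each row is the pose to reach, as a shift and turn from the pose commanded when the call began, along the tool's axes at that moment; what a row does not reach only later rows make up. A row lasts 1/8 s, in which the tool goes at most 62.5 mm and 10.7 degrees, less where a joint would pass 70% of its speed; a pose out of reach is approached as far as the arm can. A call with a gripper value outside its range is refused whole. The fingers move at their own pace and stop on an object; "grip_force" is the grip in N (left out, the last holds). Time passes only in rows, so rows that repeat a pose let the fingers close. It gives the time, the measured TCP pose, the force, the opening and the grip force at its end, in the units of the state.
- observe(): the state, without advancing time (a new reading comes with each control period).
- read_camera(name): name is "scene" or "top" or "wrist"; returns a dict with "img" (420x560x3 uint8, red, green, blue), "range_z" (420x560 float32, m along the optical axis (not along the pixel's ray), 0 where there is no reading), "fx", "fy", "cx", "cy" (pixels), "k1" (the pictures are not rectified: a ray, as slopes to the right and down, at radius r is drawn at 1 + k1 r^2 times it, then the intrinsics apply), "R" (3x3) and "t" (3): a world point X has camera coordinates R X + t; the wrist camera has in their place "T_tool_cam" (4x4, takes a point from camera to tool coordinates, whose origin is the TCP and whose axes are the flange's). Camera axes: x right, y down, z forward; pixel columns grow to the right and rows downward; lengths in m; the calibration is good to about 2 mm. A picture is of the moment at which its call begins: read the wrist's pose just before it.
- hand_in(): hands the job in; it is judged then, once.
The state is a dict: "time": time; "qpos": joint angles; "qvel": joint speeds; "joint_efforts": joint torques, N m; "tool_pos": TCP position; "tool_rot": TCP orientation; "contact_force": force on the tool from outside, world axes, zero at the start; "torque": the same for the moment, N m; "opening": finger opening in m; "grip_force": force on a finger pad.
Only numpy, scipy, OpenCV 4.12 (cv2) and the standard library are available. Lean on these libraries where they do the work, as an engineer would, in place of code of your own. Each camera call takes 0.05 s, during which the arm holds its last target. There are 200 camera calls.

## Task

Pack the white cell frames for shipping: take the grey blank out of the carton and set it down flat, lugs down, on the bench or the mat; then stack all the frames in the carton on the grey seat block, each turned so that its wide and narrow lugs drop fully home into the matching notches below. Then fold the carton shut, first both short end flaps flat and, with those down, both long side flaps flat over them. Leave the beaker, the bottle and the wrench where they are.

Things in the scene. Friction and masses are not known exactly. Their poses are not given: they have to be found in the camera images.
- carton: Brown open-topped shipping carton fixed to the bench, 138 mm (x) by 168 mm (y), walls 4 mm, rim 80 mm above the bench, 130 x 160 mm clear inside, four flaps hinged on the rim, all open at the start. Origin: centre of its underside, z up. Fixed in the middle of its floor is a grey seat block 100 (x) by 56 mm (y), top 16 mm above the bench.
- seat (a point): Centre of the carton, 10 mm above the bench, axes as the carton's: where the lowest frame's origin lies when fully home on the seat block; the next frames' origins lie 20 and 40 mm higher. The seat block's top has the same two notches as a frame's top, the wide one at the carton's +x end.
- frame1: White plastic cell frame (2 or 3 are present, all alike): 100 mm long (x), 56 wide (y), 26 high, about 150 g, dark round window in its top. Origin: centre of the underside at lug-tip level, z up. Its body spans heights 6 to 26 mm, with two lugs 6 mm deep below. Grip across its 56 mm width. Starts lugs down on a 2 mm grey mat, yaw within about 120 degrees of the carton's.
- frame1_wide (a point): Middle of the wide notch in frame1's top, 37.5 mm from its origin along +x, 18 mm up. The notches of any frame are 8 mm deep and open at the ends: 34 mm wide outward from x = +26 mm, 19 mm wide outward from x = -26 mm.
- frame2: White plastic cell frame (2 or 3 are present, all alike): 100 mm long (x), 56 wide (y), 26 high, about 150 g, dark round window in its top. Origin: centre of the underside at lug-tip level, z up. Its body spans heights 6 to 26 mm, with two lugs 6 mm deep below. Grip across its 56 mm width. Starts lugs down on a 2 mm grey mat, yaw within about 120 degrees of the carton's.
- frame2_wide (a point): The same point of frame2. The lugs under any frame: 30 mm wide (y) from x = +28 to +47 mm, 15 mm wide from x = -47 to -28 mm (2 mm clearance all round in the notches); the lower half of each is 3 mm narrower.
- frame3: White plastic cell frame (2 or 3 are present, all alike): 100 mm long (x), 56 wide (y), 26 high, about 150 g, dark round window in its top. Origin: centre of the underside at lug-tip level, z up. Its body spans heights 6 to 26 mm, with two lugs 6 mm deep below. Grip across its 56 mm width. Starts lugs down on a 2 mm grey mat, yaw within about 120 degrees of the carton's.
- frame3_wide (a point): The same point of frame3. Stacked frames repeat every 20 mm; one put on the wrong way round or out of register rides up to 6 mm high.
- blank: Grey plastic shipping blank, outline, height and lugs as a frame's (100 x 56 x 26 mm, lugs 6 mm deep, about 150 g) but with a plain flat top. Starts in the carton, home on the seat block, its origin at the seat point. Origin: centre of its underside at lug-tip level, z up.
- end_flap_l (a joint): Angle (rad) of the short end flap hinged along the carton's +y side (hinge line 84 mm from the carton's centre, 83 mm above the bench): 0 = shut, level over the opening; 1.57 = upright; starts at 2.0 to 2.3, leaning outward; stops at 0 and 2.5. Cardboard, 5 mm thick with a rounded free edge, 128 mm wide along the hinge, 64 mm from hinge to free edge. It stays wherever it is left (stiff hinge, about 0.04 N m).
- end_flap_l_edge (a point): Middle of the free edge of that flap (end_flap_l).
- end_flap_r (a joint): Angle (rad) of the short end flap hinged along the carton's -y side (hinge line 84 mm from the carton's centre, 83 mm above the bench): 0 = shut, level over the opening; 1.57 = upright; starts at 2.0 to 2.3, leaning outward; stops at 0 and 2.5. Cardboard, 5 mm thick with a rounded free edge, 128 mm wide along the hinge, 64 mm from hinge to free edge. It stays wherever it is left (stiff hinge, about 0.04 N m).
- end_flap_r_edge (a point): Middle of the free edge of that flap (end_flap_r).
- side_flap_far (a joint): Angle (rad) of the long side flap hinged along the carton's +x side (hinge line 69 mm from the carton's centre, 88.5 mm above the bench): 0 = shut, level over the opening; 1.57 = upright; starts at 2.0 to 2.3, leaning outward; stops at 0 and 2.5. Cardboard, 5 mm thick with a rounded free edge, 166 mm wide along the hinge, 66 mm from hinge to free edge. It stays wherever it is left (stiff hinge, about 0.04 N m).
- side_flap_far_edge (a point): Middle of the free edge of that flap (side_flap_far).
- side_flap_near (a joint): Angle (rad) of the long side flap hinged along the carton's -x side (hinge line 69 mm from the carton's centre, 88.5 mm above the bench): 0 = shut, level over the opening; 1.57 = upright; starts at 2.0 to 2.3, leaning outward; stops at 0 and 2.5. Cardboard, 5 mm thick with a rounded free edge, 166 mm wide along the hinge, 66 mm from hinge to free edge. It stays wherever it is left (stiff hinge, about 0.04 N m).
- side_flap_near_edge (a point): Middle of the free edge of that flap (side_flap_near).
- beaker: Bystander: empty glass beaker, 90 mm across, 110 mm tall, standing beyond the work. Origin: centre of its underside.
- bottle: Bystander: white bottle, 70 mm across, 150 mm tall. Origin: centre of its underside.
- wrench: Bystander: steel wrench about 160 mm long, lying on the bench ahead of the robot, between carton and mat.
There are look-alikes about, which are no part of the job. What is shaped like the frame3 but yellow is not meant.

How it is judged:
On the way, in this order (a step that is already met when the one before it is completed fails the run):
1. all frames present are stacked, keyed home, on the seat block and let go, while the four flaps are open ((z of frame1 in the frame of seat between -0.003 and 0.003 m or z of frame1 in the frame of seat between 0.017 and 0.023 m or z of frame1 in the frame of seat between 0.037 and 0.043 m) and x of frame1 in the frame of seat between -0.01 and 0.01 m and y of frame1 in the frame of seat between -0.01 and 0.01 m and x of each of frame1_wide, frame2_wide, frame3_wide in the frame of seat above 0.02 m and angle between each of frame1, frame2, frame3's own z axis and vertical below 0.08 rad and angle between the x axis of each of frame1, frame2, frame3 and the x axis of seat, either way round below 0.2 rad and linear speed of each of frame1, frame2, frame3 below 0.03 m/s and contact force between each of frame1, frame2, frame3 and the fingers below 0.1 N and (z of frame2 in the frame of seat between -0.003 and 0.003 m or z of frame2 in the frame of seat between 0.017 and 0.023 m or z of frame2 in the frame of seat between 0.037 and 0.043 m) and x of frame2 in the frame of seat between -0.01 and 0.01 m and y of frame2 in the frame of seat between -0.01 and 0.01 m and (z of frame3 in the frame of seat between -0.003 and 0.003 m or z of frame3 in the frame of seat between 0.017 and 0.023 m or z of frame3 in the frame of seat between 0.037 and 0.043 m) and x of frame3 in the frame of seat between -0.01 and 0.01 m and y of frame3 in the frame of seat between -0.01 and 0.01 m and value of joint each of end_flap_l, end_flap_r, side_flap_far, side_flap_near above 0.8 rad), for 0.3 s.
2. both short end flaps are shut while both long side flaps are still open (value of joint each of end_flap_l, end_flap_r below 0.17 rad and value of joint each of side_flap_far, side_flap_near above 0.6 rad), for 0.2 s.
3. both long side flaps are shut too, over the end flaps (value of joint each of end_flap_l, end_flap_r, side_flap_far, side_flap_near below 0.17 rad), for 0.2 s.
At the end, for the whole second after the job is handed in: All frames home in the stack on the seat block (height within 3 mm of 0, 20 or 40 mm above the seat, within 10 mm sideways, wide ends to carton +x, upright, released); the blank upright on bench or mat, 130 mm or more from the carton's centre; all four flaps shut within 0.17 rad (all of step 3 and (z of frame1 in the frame of seat between -0.003 and 0.003 m or z of frame1 in the frame of seat between 0.017 and 0.023 m or z of frame1 in the frame of seat between 0.037 and 0.043 m) and x of frame1 in the frame of seat between -0.01 and 0.01 m and y of frame1 in the frame of seat between -0.01 and 0.01 m and x of each of frame1_wide, frame2_wide, frame3_wide in the frame of seat above 0.02 m and angle between each of frame1, frame2, frame3's own z axis and vertical below 0.08 rad and angle between the x axis of each of frame1, frame2, frame3 and the x axis of seat, either way round below 0.2 rad and linear speed of each of frame1, frame2, frame3, blank below 0.03 m/s and contact force between each of frame1, frame2, frame3, blank and the fingers below 0.1 N and (z of frame2 in the frame of seat between -0.003 and 0.003 m or z of frame2 in the frame of seat between 0.017 and 0.023 m or z of frame2 in the frame of seat between 0.037 and 0.043 m) and x of frame2 in the frame of seat between -0.01 and 0.01 m and y of frame2 in the frame of seat between -0.01 and 0.01 m and (z of frame3 in the frame of seat between -0.003 and 0.003 m or z of frame3 in the frame of seat between 0.017 and 0.023 m or z of frame3 in the frame of seat between 0.037 and 0.043 m) and x of frame3 in the frame of seat between -0.01 and 0.01 m and y of frame3 in the frame of seat between -0.01 and 0.01 m and horizontal distance between blank and carton above 0.13 m and height (world z) of blank below 0.012 m and angle between blank's own z axis and vertical below 0.2 rad); the robot touches nothing.
It fails at once if a bystander (beaker) is moved more than 4 cm (distance of beaker from where it was at the start of the episode above 0.04 m).
It fails at once if a bystander (bottle) is moved more than 4 cm (distance of bottle from where it was at the start of the episode above 0.04 m).
It fails at once if a bystander (wrench) is moved more than 4 cm (distance of wrench from where it was at the start of the episode above 0.04 m).
Of frame1, frame2, frame3 only 2 to 3 are there at a start; the rules pass over those that are not, and their reading is None.
At some moment in a run one of frame1, frame2, frame3 may be knocked a few centimetres aside while the robot is not near it.
It also fails if it takes over 210 s, if anything falls off the work surface, if the arm or the gripper's body presses on something with over 40 N, if the wrist force passes 120 N, or if a joint passes its speed limit or range.

## Working session

There is one attempt and no reset: what is moved stays moved. The work goes in short steps, Python scripts to look and compute and a tool call to move; the robot and the scene stay as the last step left them, time stands still between calls to the robot, and variables do not carry over. Pictures are saved under pics/ and viewed, at most 14 in all, crops included, and the job is handed in when it is done.

Besides the shell and the picture viewer there is one more tool, called after "Emit:" as name([rows], argument=value, ...), one row to a line, values as JSON. step_arm: Moves the arm, as the interface text tells. Its arguments: {"type":"object","properties":{"plan":{"type":"array","items":{"type":"array","items":{"type":"number"}}},"grip_force":{"type":"number"}},"required":["plan"]}

```bash
ls; mkdir -p pics
python3 - <<'E'
from cell import *
import cv2,numpy as np
s=observe();print(s)
for n in("top","scene"):
    d=read_camera(n);cv2.imwrite(f"pics/{n}0.png",cv2.cvtColor(d["img"],cv2.COLOR_RGB2BGR))
    np.savez(f"{n}0.npz",**d);print(n,{k:v for k,v in d.items() if k not in("img","range_z")})
d=read_camera("wrist");print(d["T_tool_cam"],d["fx"],d["k1"])
E
```

```text
pics
{'time': 0.0, 'qpos': array([-1.38001440e+00,  3.42730246e-01,  1.52498159e+00,  5.71509415e-07,
        1.27533777e+00, -1.45994544e-01]), 'qvel': array([-0.00226563,  0.00064166,  0.00097123,  0.00249248,  0.00075905,
        0.00016552]), 'joint_efforts': array([-8.68877196e-04, -4.31240416e+01, -2.44220889e+01,  7.16661592e-02,
        5.59264678e-02, -1.03914604e-04]), 'tool_pos': array([ 0.17343697, -0.49513071,  0.22605339]), 'tool_rot': array([-3.14015128e+00, -2.12492500e-04,  3.36776149e-01]), 'contact_force': array([0.15290308, 0.2822886 , 0.0791313 ]), 'torque': array([0.00286426, 0.05959646, 0.01880386]), 'grip_force': 0.0, 'opening': 0.09145920464254301}
top {'fx': 517.6767558951186, 'fy': 517.6767558951186, 'cx': 276.7757038431379, 'cy': 204.31988521403858, 'k1': 0.0001613859050841127, 'R': array([[-0.01356994, -0.99988228,  0.00716095],
       [-0.99729263,  0.01301646, -0.07237395],
       [ 0.07227222, -0.00812367, -0.99735186]]), 't': array([-0.05748876,  0.52356613,  1.52445471])}
scene {'fx': 396.7709399808808, 'fy': 396.7709399808808, 'cx': 271.55036031052816, 'cy': 210.66630421508384, 'k1': -0.1163513229537019, 'R': array([[ 0.48748106,  0.87306482, -0.01095643],
       [ 0.63460205, -0.36289686, -0.68233871],
       [-0.59970197,  0.32567422, -0.73095406]]), 't': array([-0.18558919, -0.28399126,  1.38734887])}
[[-6.54713922e-04 -9.60386119e-01 -2.78671984e-01  7.44289585e-02]
 [ 9.99998836e-01 -2.44634425e-04 -1.50632169e-03  6.64961262e-04]
 [ 1.37847768e-03 -2.78672645e-01  9.60385160e-01 -1.57290276e-01]
 [ 0.00000000e+00  0.00000000e+00  0.00000000e+00  1.00000000e+00]] 374.90144700872526 -0.07170446194581
```

View pics/top0.png

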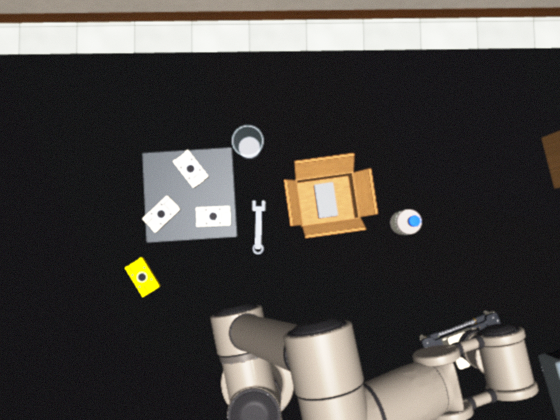

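View pics/scene0.png

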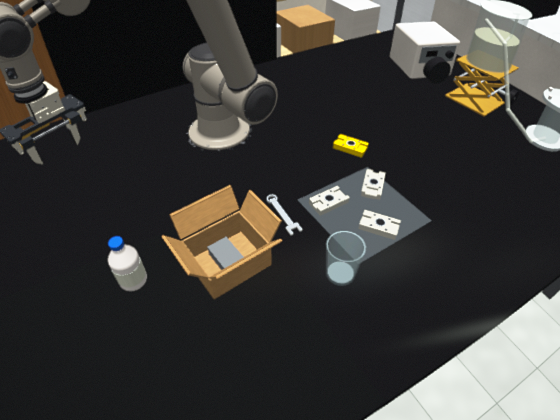

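Top view: white frames at (190,168), (161,214) and (213,216). The look-alike is yellow at (142,277), the blank is grey at (326,200) in the carton, the wrench is at (258,225), the beaker at (248,142) and the bottle at (406,222). The white ones on the mat are the ones to take, so I'll check them in a close crop.

```bash
cat > h.py <<'E'
from cell import *
import cv2,numpy as np
from scipy.spatial.transform import Rotation as Ro
def Rt(s): return Ro.from_euler('xyz',s["tool_rot"]).as_matrix()
def cam(n):
    s=observe(); d=read_camera(n); d=dict(d)
    if n=="wrist":
        T=np.eye(4);T[:3,:3]=Rt(s);T[:3,3]=s["tool_pos"];T=T@d["T_tool_cam"]
        d["Rc"]=T[:3,:3];d["c"]=T[:3,3]
    else:
        d["Rc"]=d["R"].T;d["c"]=-d["R"].T@d["t"]
    return d
def rays(d,uv):
    uv=np.asarray(uv,float).reshape(-1,2)
    p=np.c_[(uv[:,0]-d["cx"])/d["fx"],(uv[:,1]-d["cy"])/d["fy"]];q=p.copy()
    for _ in range(8): q=p/(1+d["k1"]*(q**2).sum(1,keepdims=True))
    return np.c_[q,np.ones(len(q))]@d["Rc"].T
def plane(d,uv,z):
    r=rays(d,uv); return d["c"]+r*((z-d["c"][2])/r[:,2])[:,None]
def depth(d,uv):
    uv=np.asarray(uv).reshape(-1,2);r=rays(d,uv);i=uv.round().astype(int)
    return d["c"]+r*d["range_z"][i[:,1],i[:,0]][:,None]
def pix(d,X):
    c=(np.asarray(X).reshape(-1,3)-d["c"])@d["Rc"];q=c[:,:2]/c[:,2:]
    q=q*(1+d["k1"]*(q**2).sum(1,keepdims=True))
    return q*d["fx"]+[d["cx"],d["cy"]]
def save(d,name,box=None,k=1):
    im=cv2.cvtColor(d["img"],cv2.COLOR_RGB2BGR)
    if box: im=im[box[1]:box[3],box[0]:box[2]]
    cv2.imwrite("pics/"+name,cv2.resize(im,None,fx=k,fy=k,interpolation=cv2.INTER_CUBIC))
def mask(d,lo,hi): # HSV
    return cv2.inRange(cv2.cvtColor(d["img"],cv2.COLOR_RGB2HSV),lo,hi)
def blobs(m,amin):
    return [c for c in cv2.findContours(m,cv2.RETR_EXTERNAL,cv2.CHAIN_APPROX_NONE)[0] if cv2.contourArea(c)>amin]
def rect(d,c,z):
    P=plane(d,c.reshape(-1,2),z);(x,y),(w,h),a=cv2.minAreaRect((P[:,:2]*1000).astype(np.float32))
    if w<h:w,h,a=h,w,a+90
    return x/1000,y/1000,w,h,(a+90)%180-90
E
python3 - <<'E'
from h import *
d=cam("top");save(d,"crop0.png",(120,130,280,250),5)
for n,lo,hi,z in(("white",(0,0,150),(180,60,255),.028),("yellow",(22,150,120),(35,255,255),.026)):
    for c in blobs(mask(d,lo,hi)&np.pad(np.full((250,180),255,np.uint8),((100,70),(100,280))),150):
        print(n,c.reshape(-1,2).mean(0),np.round(rect(d,c,z),3), np.round(np.median(depth(d,c.reshape(-1,2))[:,2]),3))
# grey blank
m=mask(d,(0,0,110),(180,45,200));k=np.zeros_like(m);k[150:250,290:370]=255
for c in blobs(m&k,100): print("blank",np.round(rect(d,c,.036),3),depth(d,c.reshape(-1,2).mean(0)))
# brown outline
E
```

```text
white [226.71311475 330.70491803] [ 1.5400e-01  8.3000e-02  1.0326e+02  8.7313e+01 -8.6100e-01] 0.285
white [258.02272727 224.03787879] [ 4.5600e-01 -8.0000e-03  1.5359e+02  3.5576e+01 -6.7500e-01] 0.005
white [189.03735632 194.36494253] [ 5.56000e-01  2.01000e-01  2.73457e+02  2.65018e+02 -8.72000e+01] 0.002
white [247.39325843 140.96629213] [ 7.1200e-01  2.2000e-02  9.3761e+01  8.9740e+01 -6.8400e-01] 0.109
yellow [141.68085106 276.60638298] [  0.315   0.334 106.     62.822  31.496] 0.002
```

View pics/crop0.png

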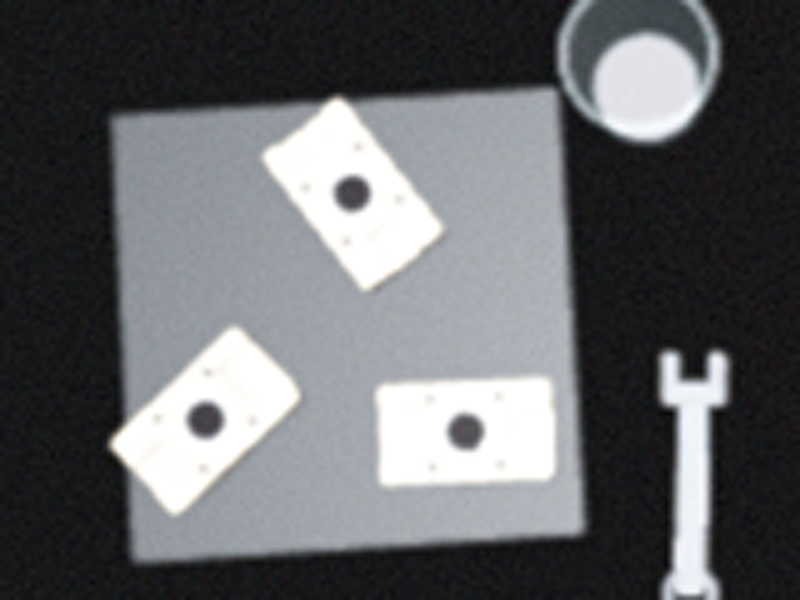

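The crop shows three white frames with dark windows on the grey mat. Their centres in the full picture are (190,168), (161,214) and (213,216). The notches are washed out, so I'll read them from the wrist camera.

Run:
```python
from h import *
d=cam("top")
k=np.zeros((420,560),np.uint8);k[140:250,130:240]=255
for c in blobs(mask(d,(0,0,225),(180,40,255))&k,150):
    print("frame",c.reshape(-1,2).mean(0).round(),np.round(rect(d,c,.028),3))
print(d["img"][200,326],d["img"][200,345])
hsv=cv2.cvtColor(d["img"],cv2.COLOR_RGB2HSV);print(hsv[200,326],hsv[200,345],hsv[200,292])
m=mask(d,(0,0,100),(180,50,230));k=np.zeros_like(m);k[150:250,290:370]=255
for c in blobs(m&k,100): print("blank",np.round(rect(d,c,.036),3))
m=mask(d,(8,80,80),(25,255,255));k=np.zeros_like(m);k[140:250,270:390]=255
for c in blobs(m&k,1000): print("carton+flaps",np.round(rect(d,c,.1),3))
print("bottle,beaker,wrench,mat corner", plane(d,[[412,221]],.15).round(3),plane(d,[[248,146]],0).round(3),plane(d,[[258,202],[258,252],[237,237],[143,153],[148,242],[232,148]],0).round(3))
```

```text
frame [213. 216.] [  0.49    0.126 103.528  59.276  89.597]
frame [161. 214.] [  0.5     0.279 103.576  58.16  -47.03 ]
frame [190. 169.] [  0.633   0.192 103.697  59.775  37.364]
[226 227 230] [243 201 128]
[113   4 230] [ 19 121 243] [ 16 154 199]
blank [ 0.532 -0.208 99.304 55.724  7.026]
carton+flaps [ 5.42000e-01 -2.16000e-01  2.54401e+02  2.24881e+02 -8.29270e+01]
bottle,beaker,wrench,mat corner [[ 0.463 -0.432  0.15 ]] [[0.703 0.021 0.   ]] [[ 0.532 -0.008  0.   ]
 [ 0.382 -0.006  0.   ]
 [ 0.427  0.056  0.   ]
 [ 0.686  0.339  0.   ]
 [ 0.416  0.323  0.   ]
 [ 0.698  0.069  0.   ]]
```

```bash
cat >> h.py <<'E'
def go(x,y,z,yaw,s=None):
    """shift & twist in tool axes from current pose to world target"""
    s=s or observe();R=Rt(s);e=R.T@(np.array([x,y,z])-s["tool_pos"])
    t=(s["tool_rot"][2]-yaw+np.pi)%(2*np.pi)-np.pi
    print("go",e.round(4),"twist",round(t,3),"| now",s["tool_pos"].round(4),s["tool_rot"].round(3),"t",round(s["time"],1))
E
python3 - <<'E'
from h import *
go(.532,-.208,.32,.122)
E
```

```text
go [ 0.4333 -0.1528 -0.0935] twist 0.215 | now [ 0.1735 -0.4953  0.2264] [-3.141 -0.     0.337] t 0.2
```

Emit:
step_arm([
  [-1,0.054,-0.019,-0.06,0.03],
  [-1,0.108,-0.038,-0.094,0.06],
  [-1,0.162,-0.057,-0.094,0.09],
  [-1,0.216,-0.077,-0.094,0.12],
  [-1,0.27,-0.096,-0.094,0.15],
  [-1,0.324,-0.115,-0.094,0.18],
  [-1,0.38,-0.135,-0.094,0.2],
  [-1,0.433,-0.153,-0.094,0.215],
  [-1,0.433,-0.153,-0.094,0.215],
  [-1,0.433,-0.153,-0.094,0.215],
  [-1,0.433,-0.153,-0.094,0.215],
])

```text
time: 1.62
tool_pos: [0.5308, -0.2089, 0.3209]
tool_rot: [3.141, 0.0, 0.12]
contact_force: [-0.3, 0.1, -0.7]
opening: 0.0919
grip_force: 0.0
```

Run:
```python
from h import *
d=cam("wrist");go(.532,-.208,.32,.122);save(d,"w1.png");np.savez("w1.npz",**d)
m=mask(d,(0,0,100),(180,50,240));k=np.zeros_like(m);k[100:350,150:420]=255
for c in blobs(m&k,800): print("blank",c.reshape(-1,2).mean(0),np.round(rect(d,c,.036),4),np.median(depth(d,[c.reshape(-1,2).mean(0)])[:,2]))
```

```text
go [ 0.0013 -0.0009  0.0009] twist -0.002 | now [ 0.5308 -0.209   0.3209] [ 3.141 -0.     0.12 ] t 1.7
blank [284.48550725 314.81304348] [ 3.116000e-01 -2.358000e-01  3.802205e+02  8.603710e+01 -8.309470e+01] 0.40335035742407
blank [285.05078125 160.17578125] [ 0.5324 -0.2101 99.5378 55.959   6.9008] 0.03459361691182927
```

View pics/w1.png

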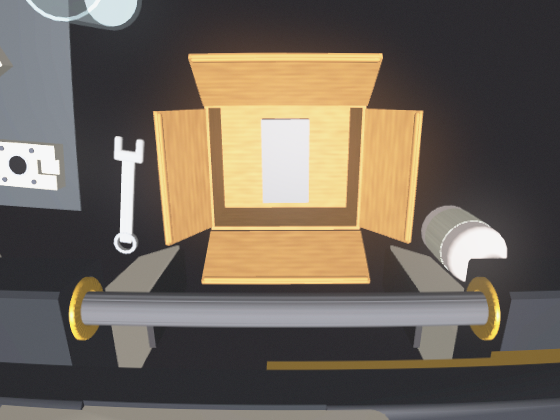

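The wrist view shows the blank centred at (285,160) in the carton, 99.5 x 56 mm, yaw 6.9°. All four flaps are open and leaning out. The bottle is at (465,240), the wrench at (128,195), and part of one frame shows at the left. I'll descend and watch the force.

Emit:
step_arm([
  [-1,0.0015,0.001,0.06,0],
  [-1,0.0015,0.001,0.12,0],
  [-1,0.0015,0.001,0.18,0],
  [-1,0.0015,0.001,0.23,0],
  [-1,0.0015,0.001,0.25,0],
  [-1,0.0015,0.001,0.265,0],
  [-1,0.0015,0.001,0.275,0],
  [-1,0.0015,0.001,0.28,0],
  [-1,0.0015,0.001,0.285,0],
  [-1,0.0015,0.001,0.285,0],
  [-1,0.0015,0.001,0.285,0],
])

```text
time: 3.05
tool_pos: [0.5335, -0.2089, 0.0361]
tool_rot: [3.141, -0.001, 0.122]
contact_force: [-0.1, -0.1, 0.8]
opening: 0.0918
grip_force: 0.0
```

Emit:
step_arm([
  [-1,0,0.001,0.003,0],
  [-1,0,0.001,0.005,0],
  [-1,0,0.001,0.007,0],
  [-1,0,0.001,0.007,0],
])

```text
time: 3.55
tool_pos: [0.5332, -0.2098, 0.0285]
tool_rot: [-3.141, 0.0, 0.122]
contact_force: [-0.1, 0.0, 0.1]
opening: 0.0915
grip_force: 0.0
```

Emit:
step_arm([
  [-1,0,0,0.002,0],
  [-1,0,0,0.004,0],
  [-1,0,0,0.006,0],
  [-1,0,0,0.006,0],
])

```text
time: 4.05
tool_pos: [0.5343, -0.2107, 0.0238]
tool_rot: [3.14, -0.002, 0.122]
contact_force: [-0.4, -1.6, 6.0]
opening: 0.0917
grip_force: 0.0
```

Emit:
step_arm([
  [-1,0,0,-0.0015,0],
  [1,0,0,-0.0015,0],
  [1,0,0,-0.0015,0],
  [1,0,0,-0.0015,0],
  [1,0,0,-0.0015,0],
  [1,0,0,-0.0015,0],
  [1,0,0,-0.0015,0],
  [1,0,0,-0.0015,0],
  [1,0,0,-0.006,0],
  [1,0,0,-0.012,0],
  [1,0,0,-0.02,0],
  [1,0,0,-0.03,0],
  [1,0,0,-0.03,0],
], grip_force=25)

```text
time: 5.68
tool_pos: [0.534, -0.2101, 0.0539]
tool_rot: [3.14, -0.002, 0.122]
contact_force: [-0.3, 0.6, -1.5]
opening: 0.0559
grip_force: 25.0
```

Emit:
step_arm([
  [1,0,0,-0.05,0],
  [1,0,0,-0.11,0],
  [1,0,0,-0.17,0],
  [1,0,0,-0.19,0],
  [1,-0.04,-0.035,-0.19,0],
  [1,-0.08,-0.07,-0.19,0],
  [1,-0.12,-0.1,-0.19,0],
  [1,-0.149,-0.129,-0.18,0],
  [1,-0.149,-0.129,-0.14,0],
  [1,-0.149,-0.129,-0.08,0],
  [1,-0.149,-0.129,-0.03,0],
  [1,-0.149,-0.129,0.0,0],
  [1,-0.149,-0.129,0.02,0],
  [1,-0.149,-0.129,0.028,0],
  [1,-0.149,-0.129,0.028,0],
])

```text
time: 7.55
tool_pos: [0.3698, -0.0999, 0.0247]
tool_rot: [-3.141, 0.0, 0.122]
contact_force: [1.1, -0.0, -1.1]
opening: 0.0557
grip_force: 25.0
```

Emit:
step_arm([
  [1,0,0,0.005,0],
  [1,0,0,0.008,0],
  [1,0,0,0.009,0],
  [-1,0,0,0.009,0],
  [-1,0,0,0.009,0],
  [-1,0,0,0.009,0],
  [-1,0,0,0.009,0],
  [-1,0,0,-0.02,0],
  [-1,0,0,-0.07,0],
  [-1,0,0,-0.13,0],
  [-1,0.02,-0.03,-0.18,0],
  [-1,0.05,-0.07,-0.21,0],
  [-1,0.08,-0.11,-0.24,0],
  [-1,0.11,-0.15,-0.27,0],
  [-1,0.14,-0.19,-0.3,0],
  [-1,0.17,-0.23,-0.305,0],
  [-1,0.205,-0.277,-0.305,0],
  [-1,0.205,-0.277,-0.305,0],
  [-1,0.205,-0.277,-0.305,0],
])

```text
time: 9.93
tool_pos: [0.5392, 0.1998, 0.3291]
tool_rot: [3.141, 0.001, 0.122]
contact_force: [0.2, 0.3, -0.1]
opening: 0.0918
grip_force: 0.0
```

```bash
cat >> h.py <<'E'
def frames(d,z=.028):
    m=mask(d,(0,0,215),(180,40,255));out=[]
    for c in blobs(m,1500):
        r=rect(d,c,z)
        if 90<r[2]<110 and 48<r[3]<64: out.append((c.reshape(-1,2).mean(0).round(),np.round(r,4)));print("frame",*out[-1])
    return out
E
python3 - <<'E'
from h import *
d=cam("wrist");go(.54,.2,.33,.122);save(d,"w2.png");np.savez("w2.npz",**d)
frames(d)
t=cam("top");m=mask(t,(0,0,100),(180,50,240));k=np.zeros_like(m);k[220:290,260:340]=255
for c in blobs(m&k,100): print("blank",c.reshape(-1,2).mean(0),np.round(rect(t,c,.026),4))
E
```

```text
go [ 0.0009 -0.0006 -0.0004] twist -0.001 | now [0.5392 0.1993 0.3296] [3.141e+00 1.000e-03 1.210e-01] t 10.0
frame [337. 208.] [  0.4889   0.1253 100.0154  55.8708 -88.4686]
frame [219. 184.] [  0.4988   0.2778 101.1228  56.173  -47.1814]
frame [301.  82.] [  0.6314   0.1911 100.8557  57.2724  37.4379]
blank [289.33009709 255.76699029] [ 3.699000e-01 -9.930000e-02  1.033529e+02  5.965280e+01  7.212900e+00]
```

View pics/w2.png

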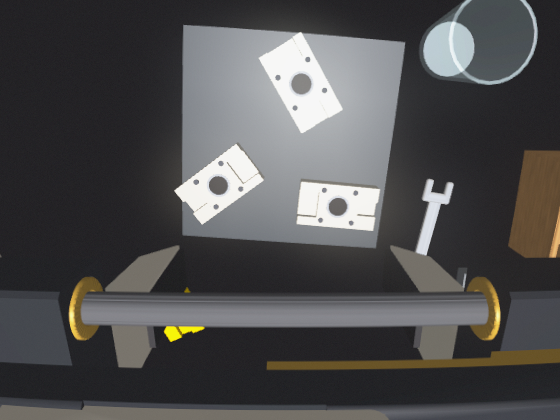

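The wrist view shows frames at (337,208), (219,184) and (301,82), and the yellow look-alike at (185,320) near the edge. The blank is down at (0.370,-0.099). I'll zoom in to read the notches.

Run:
```python
import numpy as np,cv2
im=np.load("w2.npz")["img"][25:245,165:395].astype(float)
im=np.clip((im-120)*255/135,0,255).astype(np.uint8)
cv2.imwrite("pics/z2.png",cv2.resize(cv2.cvtColor(im,cv2.COLOR_RGB2BGR),None,fx=2.7,fy=2.7,interpolation=cv2.INTER_CUBIC))
```

```text
(no output)
```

View pics/z2.png

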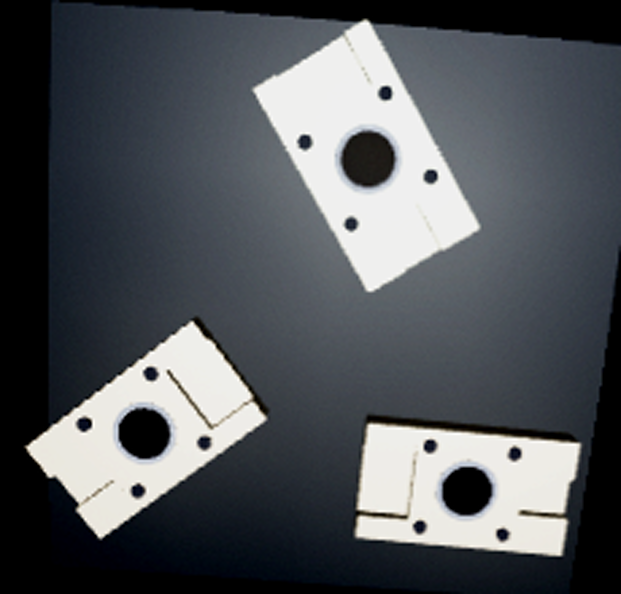

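Reading the notches (wall about 11 mm from the edge is wide, about 18 mm is narrow):
- A (337,208): wide end is image-left, so yaw +91.5°.
- B (219,184): wide end is upper right, so yaw -47.2°.
- C (301,82): wide end is upper left, so yaw +37.4°.

A goes first.

Emit:
step_arm([
  [-1,-0.01,0.01,0.02,-0.18],
  [-1,-0.02,0.02,0.04,-0.36],
  [-1,-0.03,0.03,0.06,-0.54],
  [-1,-0.04,0.045,0.08,-0.72],
  [-1,-0.059,0.067,0.1,-0.9],
  [-1,-0.059,0.067,0.13,-1.08],
  [-1,-0.059,0.067,0.15,-1.26],
  [-1,-0.059,0.067,0.16,-1.44],
  [-1,-0.059,0.067,0.16,-1.476],
  [-1,-0.059,0.067,0.16,-1.476],
  [-1,-0.059,0.067,0.16,-1.476],
])

```text
time: 11.4
tool_pos: [0.4895, 0.1261, 0.1705]
tool_rot: [3.14, -0.0, 1.595]
contact_force: [0.3, 0.6, 0.7]
opening: 0.0918
grip_force: 0.0
```

Run:
```python
from h import *
d=cam("wrist");r=[f[1] for f in frames(d)]
for f in r: go(f[0],f[1],.019,1.597)
```

```text
frame [284. 190.] [  0.4886   0.1252  99.5422  55.7478 -88.4752]
frame [464. 120.] [  0.6306   0.1902 100.4283  55.4656  37.3032]
go [-0.001  -0.0011  0.1513] twist -0.001 | now [0.4895 0.1262 0.1703] [3.14  0.    1.596] t 11.4
go [0.0604 0.1425 0.1515] twist -0.001 | now [0.4895 0.1262 0.1703] [3.14  0.    1.596] t 11.4
```

Emit:
step_arm([
  [-1,-0.001,-0.001,0.05,0],
  [-1,-0.001,-0.001,0.1,0],
  [-1,-0.001,-0.001,0.135,0],
  [-1,-0.001,-0.001,0.148,0],
  [-1,-0.001,-0.001,0.151,0],
  [-1,-0.001,-0.001,0.151,0],
  [1,-0.001,-0.001,0.151,0],
  [1,-0.001,-0.001,0.151,0],
  [1,-0.001,-0.001,0.151,0],
  [1,-0.001,-0.001,0.151,0],
  [1,-0.001,-0.001,0.151,0],
  [1,-0.001,-0.001,0.151,0],
  [1,-0.001,-0.001,0.14,0],
  [1,-0.001,-0.001,0.11,0],
  [1,-0.001,-0.001,0.05,0],
  [1,-0.001,-0.001,-0.01,0],
  [1,-0.001,-0.001,-0.07,0],
  [1,-0.001,-0.001,-0.08,0],
  [1,-0.001,-0.001,-0.08,0],
])

```text
time: 13.82
tool_pos: [0.4878, 0.1252, 0.2496]
tool_rot: [-3.142, 0.0, 1.598]
contact_force: [-0.5, 0.7, -2.6]
opening: 0.0554
grip_force: 25.0
```

Run:
```python
from h import *
go(.5335,-.210,.075,.122)
```

```text
go [-0.3363  0.0367  0.1746] twist 1.476 | now [0.4878 0.1252 0.2496] [-3.142  0.     1.598] t 13.8
```

Emit:
step_arm([
  [1,-0.03,0.003,0,0.15],
  [1,-0.07,0.007,0,0.33],
  [1,-0.12,0.012,0,0.5],
  [1,-0.17,0.018,0,0.67],
  [1,-0.22,0.023,0,0.84],
  [1,-0.26,0.027,0,1.01],
  [1,-0.3,0.031,0,1.18],
  [1,-0.32,0.034,0,1.33],
  [1,-0.336,0.036,0,1.478],
  [1,-0.336,0.036,0.03,1.478],
  [1,-0.336,0.036,0.08,1.478],
  [1,-0.336,0.036,0.13,1.478],
  [1,-0.336,0.036,0.17,1.478],
  [1,-0.336,0.036,0.19,1.478],
  [1,-0.336,0.036,0.2,1.478],
  [1,-0.336,0.036,0.2,1.478],
  [1,-0.336,0.036,0.2,1.478],
])

```text
time: 15.95
tool_pos: [0.5336, -0.2098, 0.0503]
tool_rot: [3.141, -0.001, 0.12]
contact_force: [1.2, -0.2, -1.1]
opening: 0.0559
grip_force: 25.0
```

Run:
```python
from h import *
for i in range(3):
  go(.5327,-.2101,.027,.1204); read_camera("top")
```

```text
go [-0.001   0.0002  0.0233] twist -0.001 | now [ 0.5336 -0.2098  0.0503] [ 3.141e+00 -1.000e-03  1.200e-01] t 15.9
go [-0.0011  0.0001  0.0236] twist -0.001 | now [ 0.5338 -0.2099  0.0506] [ 3.141e+00 -1.000e-03  1.200e-01] t 16.0
go [-0.0011  0.0001  0.0236] twist -0.001 | now [ 0.5338 -0.2099  0.0506] [ 3.141e+00 -1.000e-03  1.200e-01] t 16.1
```

Now lower gently to about 0.027.

Emit:
step_arm([
  [1,-0.0005,0,0.01,0],
  [1,-0.0005,0,0.014,0],
  [1,-0.0005,0,0.017,0],
  [1,-0.0005,0,0.019,0],
  [1,-0.0005,0,0.021,0],
  [1,-0.0005,0,0.023,0],
  [1,-0.0005,0,0.023,0],
])

```text
time: 16.98
tool_pos: [0.5329, -0.2098, 0.0269]
tool_rot: [3.141, -0.0, 0.12]
contact_force: [-1.1, 0.9, 0.1]
opening: 0.0555
grip_force: 25.0
```

Emit:
step_arm([
  [1,0,0,0.0005,0],
  [0.2,0,0,0.0005,0],
  [-0.5,0,0,0.0005,0],
  [-1,0,0,0.0005,0],
  [-1,0,0,0.0005,0],
  [-1,0,0,0.0005,0],
  [-1,0,0,-0.03,0],
  [-1,0,0,-0.08,0],
  [-1,0,0,-0.14,0],
  [-1,0,0,-0.2,0],
  [-1,0,0,-0.22,0],
  [-1,0,0,-0.22,0],
  [-1,0,0,-0.22,0],
])

```text
time: 18.6
tool_pos: [0.5321, -0.2094, 0.2451]
tool_rot: [-3.14, 0.002, 0.12]
contact_force: [0.7, 0.2, 0.4]
opening: 0.0916
grip_force: 0.0
```

Run:
```python
from h import *
d=cam("wrist");save(d,"w3.png");np.savez("w3.npz",**d)
for (uv,r) in frames(d,.036):
    P=depth(d,[uv+[16,0],uv-[16,0],uv+[-16,15],uv+[16,-15]]);print("z",P[:,2].round(4))
u=pix(d,[[.533+.043,-.205,.036]]);print(u)
```

```text
frame [285. 173.] [ 0.5327 -0.2101 99.1768 56.2519  6.842 ]
z [0.0346 0.0352 0.0364 0.0357]
[[285.15490303 130.24456555]]
```

View pics/w3.png

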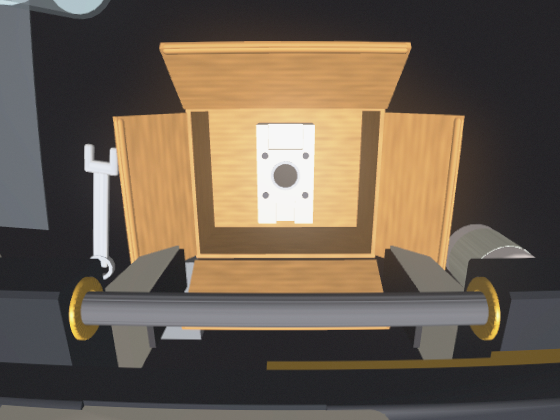

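Frame A sits home at (285,173): its top is about 36 mm up and the wide notch points to +x (image up). The end flaps are leaning far out. Next is C.

Run:
```python
from h import *
go(.6306,.1902,.17,.653)
```

```text
go [ 0.1458 -0.3848  0.0751] twist -0.533 | now [ 0.5321 -0.2093  0.2448] [-3.14e+00  3.00e-03  1.20e-01] t 18.6
```

Emit:
step_arm([
  [-1,0.02,-0.05,-0.01,-0.07],
  [-1,0.04,-0.1,-0.01,-0.14],
  [-1,0.06,-0.155,-0.01,-0.21],
  [-1,0.08,-0.21,-0.01,-0.28],
  [-1,0.1,-0.265,-0.01,-0.35],
  [-1,0.12,-0.32,0,-0.42],
  [-1,0.146,-0.385,0.02,-0.49],
  [-1,0.146,-0.385,0.05,-0.533],
  [-1,0.146,-0.385,0.075,-0.533],
  [-1,0.146,-0.385,0.075,-0.533],
  [-1,0.146,-0.385,0.075,-0.533],
])

```text
time: 20.02
tool_pos: [0.6321, 0.1898, 0.172]
tool_rot: [3.141, -0.0, 0.652]
contact_force: [-0.1, 0.8, 0.2]
opening: 0.092
grip_force: 0.0
```

Run:
```python
from h import *
d=cam("wrist")
for f in frames(d): go(f[1][0],f[1][1],.017,np.radians(f[1][4]))
```

```text
frame [108. 217.] [  0.5201   0.3    102.2099  55.6287 -48.3059]
frame [283. 187.] [ 0.6323  0.1912 99.4702 56.0068 37.3596]
go [-0.0225 -0.1559  0.1555] twist 1.495 | now [0.6324 0.1897 0.1727] [ 3.141e+00 -1.000e-03  6.520e-01] t 20.1
go [ 0.0006 -0.0013  0.1557] twist 0.0 | now [0.6324 0.1897 0.1727] [ 3.141e+00 -1.000e-03  6.520e-01] t 20.1
```

B has been knocked to about (0.520,0.300). Picking C now.

Emit:
step_arm([
  [-1,0.001,-0.001,0.05,0],
  [-1,0.001,-0.001,0.1,0],
  [-1,0.001,-0.001,0.138,0],
  [-1,0.001,-0.001,0.15,0],
  [-1,0.001,-0.001,0.154,0],
  [-1,0.001,-0.001,0.154,0],
  [1,0.001,-0.001,0.154,0],
  [1,0.001,-0.001,0.154,0],
  [1,0.001,-0.001,0.154,0],
  [1,0.001,-0.001,0.154,0],
  [1,0.001,-0.001,0.154,0],
  [1,0.001,-0.001,0.154,0],
  [1,0.001,-0.001,0.145,0],
  [1,0.001,-0.001,0.11,0],
  [1,0.001,-0.001,0.05,0],
  [1,0.001,-0.001,-0.01,0],
  [1,0.001,-0.001,-0.07,0],
  [1,0.001,-0.001,-0.08,0],
  [1,0.001,-0.001,-0.08,0],
])

```text
time: 22.45
tool_pos: [0.6318, 0.1914, 0.2518]
tool_rot: [3.141, -0.0, 0.653]
contact_force: [-1.3, -1.0, -2.7]
opening: 0.0557
grip_force: 25.0
```

Run:
```python
from h import *
go(.5327,-.2100,.047,.1204)
```

```text
go [-0.3225  0.2586  0.2048] twist 0.532 | now [0.6318 0.1914 0.2518] [ 3.141 -0.     0.653] t 22.4
```

Emit:
step_arm([
  [1,-0.04,0.032,0,0.06],
  [1,-0.08,0.064,0,0.13],
  [1,-0.12,0.096,0,0.2],
  [1,-0.16,0.128,0,0.27],
  [1,-0.2,0.16,0,0.33],
  [1,-0.24,0.193,0,0.4],
  [1,-0.285,0.228,0,0.47],
  [1,-0.3225,0.2585,0,0.532],
  [1,-0.3225,0.2585,0,0.532],
  [1,-0.3225,0.2585,0.04,0.532],
  [1,-0.3225,0.2585,0.09,0.532],
  [1,-0.3225,0.2585,0.14,0.532],
  [1,-0.3225,0.2585,0.17,0.532],
  [1,-0.3225,0.2585,0.187,0.532],
  [1,-0.3225,0.2585,0.19,0.532],
  [1,-0.3225,0.2585,0.19,0.532],
])

```text
time: 24.45
tool_pos: [0.5333, -0.2098, 0.0624]
tool_rot: [3.141, -0.001, 0.121]
contact_force: [-0.1, -0.6, -0.7]
opening: 0.0561
grip_force: 25.0
```

Run:
```python
from h import *
go(.5327,-.2100,.047,.1204)
```

```text
go [-0.0006  0.0001  0.0154] twist 0.001 | now [ 0.5333 -0.2098  0.0624] [ 3.141e+00 -1.000e-03  1.210e-01] t 24.4
```

Emit:
step_arm([
  [1,-0.0005,0,0.006,0],
  [1,-0.0005,0,0.009,0],
  [1,-0.0005,0,0.011,0],
  [1,-0.0005,0,0.013,0],
  [1,-0.0005,0,0.015,0],
  [1,-0.0005,0,0.0155,0],
  [1,-0.0005,0,0.0155,0],
])

```text
time: 25.32
tool_pos: [0.5323, -0.2099, 0.0462]
tool_rot: [3.142, 0.0, 0.121]
contact_force: [-0.0, 0.7, -0.4]
opening: 0.0557
grip_force: 25.0
```

Emit:
step_arm([
  [0.2,0,0,0,0],
  [-0.5,0,0,0,0],
  [-1,0,0,0,0],
  [-1,0,0,0,0],
  [-1,0,0,0,0],
  [-1,0,0,-0.03,0],
  [-1,0,0,-0.08,0],
  [-1,0,0,-0.14,0],
  [-1,0,0,-0.2,0],
  [-1,0,0,-0.2,0],
  [-1,0,0,-0.2,0],
])

```text
time: 26.7
tool_pos: [0.5319, -0.2097, 0.2457]
tool_rot: [-3.141, 0.001, 0.121]
contact_force: [-0.4, 0.5, 0.1]
opening: 0.0919
grip_force: 0.0
```

Run:
```python
from h import *
d=cam("wrist");save(d,"w4.png",(150,20,430,280),2)
for (uv,r) in frames(d,.056):
    P=depth(d,[uv+[17,0],uv-[17,0],uv+[-17,15],uv+[17,-15]]);print("z",P[:,2].round(4))
go(.520,.300,.19,np.radians(-48.3)+np.pi)
```

```text
frame [285. 177.] [ 0.5321 -0.2103 99.3872 56.3387  6.8919]
z [0.0551 0.055  0.0552 0.0556]
go [ 0.05   -0.5071  0.0555] twist -2.178 | now [ 0.5316 -0.2095  0.2448] [-3.14e+00  2.00e-03  1.21e-01] t 26.8
```

View pics/w4.png

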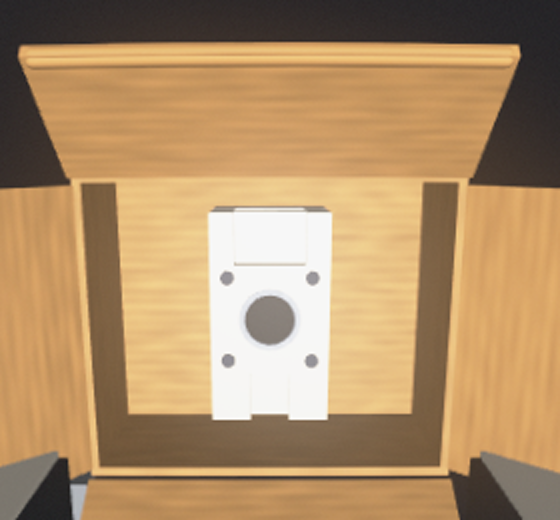

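C is home on A: top about 55.5 mm up, centred at (285,177), wide notch up. Next is B.

Emit:
step_arm([
  [-1,0.005,-0.045,-0.01,-0.18],
  [-1,0.01,-0.09,-0.01,-0.36],
  [-1,0.015,-0.135,-0.01,-0.54],
  [-1,0.02,-0.18,-0.01,-0.72],
  [-1,0.025,-0.225,-0.01,-0.9],
  [-1,0.03,-0.27,-0.01,-1.08],
  [-1,0.035,-0.315,-0.01,-1.26],
  [-1,0.04,-0.36,-0.01,-1.44],
  [-1,0.045,-0.41,-0.01,-1.62],
  [-1,0.05,-0.46,0,-1.8],
  [-1,0.05,-0.507,0.02,-1.98],
  [-1,0.05,-0.507,0.04,-2.12],
  [-1,0.05,-0.507,0.055,-2.178],
  [-1,0.05,-0.507,0.055,-2.178],
  [-1,0.05,-0.507,0.055,-2.178],
])

```text
time: 28.62
tool_pos: [0.5208, 0.2993, 0.1909]
tool_rot: [-3.141, -0.0, 2.297]
contact_force: [0.5, 0.8, 0.7]
opening: 0.0919
grip_force: 0.0
```

Run:
```python
from h import *
d=cam("wrist");save(d,"w5.png")
for f in frames(d): go(f[1][0],f[1][1],.018,np.radians(f[1][4])+np.pi)
```

```text
(no output)
```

View pics/w5.png

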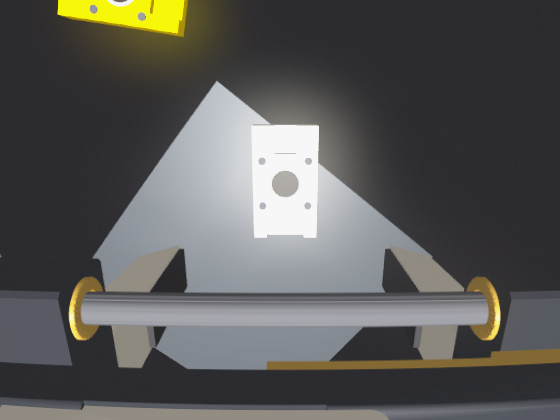

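Frame B is at (285,181): narrow notch at the top of the image, wide notch at the bottom, so yaw -48° holds. The mat glare merged with it in the mask, so I'll raise the threshold.

Run:
```python
from h import *
d=cam("wrist");g=cv2.cvtColor(d["img"],cv2.COLOR_RGB2GRAY)
print(g[181,245:262],g[181,310:330],g[115:130,285])
for th in (222,230,240):
    m=(g>th).astype(np.uint8)*255
    for c in blobs(m,1500):
        r=rect(d,c,.028);print(th,c.reshape(-1,2).mean(0).round(),np.round(r,4))
        if 90<r[2]<110 and r[3]<70: go(r[0],r[1],.018,np.radians(r[4])+np.pi)
```

```text
[226 227 227 227 227 228 228 245 247 247 247 247 247 247 247 247 247] [247 247 247 247 247 247 247 240 227 227 226 226 225 225 225 224 224 223
 223 222] [127 129 130 132 133 134 136 137 137 177 247 247 247 247 247]
222 [275. 170.] [  0.5103   0.3055 117.614   87.9386 -48.4445]
230 [283. 179.] [  0.5168   0.2998 100.4284  61.6525 -48.4089]
go [ 0.0033 -0.003   0.1736] twist 0.001 | now [0.5211 0.2993 0.1916] [3.141 0.    2.298] t 28.7
240 [284. 180.] [  0.5181   0.3016  99.4501  57.1558 -48.4132]
go [ 0.0037 -0.0009  0.1736] twist 0.001 | now [0.5211 0.2993 0.1916] [3.141 0.    2.298] t 28.7
```

Emit:
step_arm([
  [-1,0.0035,-0.001,0.06,0],
  [-1,0.0035,-0.001,0.12,0],
  [-1,0.0035,-0.001,0.158,0],
  [-1,0.0035,-0.001,0.17,0],
  [-1,0.0035,-0.001,0.173,0],
  [-1,0.0035,-0.001,0.173,0],
  [1,0.0035,-0.001,0.173,0],
  [1,0.0035,-0.001,0.173,0],
  [1,0.0035,-0.001,0.173,0],
  [1,0.0035,-0.001,0.173,0],
  [1,0.0035,-0.001,0.173,0],
  [1,0.0035,-0.001,0.173,0],
  [1,0.0035,-0.001,0.16,0],
  [1,0.0035,-0.001,0.12,0],
  [1,0.0035,-0.001,0.06,0],
  [1,0.0035,-0.001,0,0],
  [1,0.0035,-0.001,-0.06,0],
  [1,0.0035,-0.001,-0.06,0],
])

```text
time: 30.98
tool_pos: [0.5195, 0.3021, 0.2575]
tool_rot: [3.131, 0.004, 2.299]
contact_force: [0.6, -0.4, -3.0]
opening: 0.0553
grip_force: 25.0
```

Run:
```python
from h import *
go(.5327,-.2100,.067,.1204+np.pi)
```

```text
go [-0.3904 -0.3329  0.1885] twist -0.963 | now [0.5195 0.3021 0.2575] [3.131 0.004 2.299] t 31.0
```

Emit:
step_arm([
  [1,-0.035,-0.03,0,-0.08],
  [1,-0.075,-0.064,0,-0.17],
  [1,-0.115,-0.098,0,-0.27],
  [1,-0.155,-0.132,0,-0.37],
  [1,-0.195,-0.166,0,-0.47],
  [1,-0.235,-0.2,0,-0.57],
  [1,-0.275,-0.234,0,-0.67],
  [1,-0.315,-0.268,0,-0.77],
  [1,-0.355,-0.302,0,-0.87],
  [1,-0.39,-0.333,0,-0.96],
  [1,-0.39,-0.333,0,-0.96],
  [1,-0.39,-0.333,0.05,-0.96],
  [1,-0.39,-0.333,0.1,-0.96],
  [1,-0.39,-0.333,0.15,-0.96],
  [1,-0.39,-0.333,0.17,-0.96],
  [1,-0.39,-0.333,0.175,-0.96],
  [1,-0.39,-0.333,0.175,-0.96],
])

```text
time: 33.1
tool_pos: [0.5288, -0.2108, 0.0765]
tool_rot: [3.142, 0.0, -3.024]
contact_force: [0.8, -0.4, -1.1]
opening: 0.0555
grip_force: 25.0
```

Run:
```python
from h import *
go(.5325,-.2100,.0665,.1204+np.pi)
```

```text
go [-0.0038  0.0004  0.01  ] twist -0.003 | now [ 0.5288 -0.2108  0.0765] [ 3.142  0.    -3.024] t 33.1
```

Emit:
step_arm([
  [1,-0.0038,0.0004,0,-0.003],
  [1,-0.0038,0.0004,0,-0.003],
  [1,-0.0038,0.0004,0.003,-0.003],
  [1,-0.0038,0.0004,0.005,-0.003],
  [1,-0.0038,0.0004,0.007,-0.003],
  [1,-0.0038,0.0004,0.009,-0.003],
  [1,-0.0038,0.0004,0.01,-0.003],
  [1,-0.0038,0.0004,0.01,-0.003],
])

```text
time: 34.1
tool_pos: [0.5322, -0.2105, 0.0664]
tool_rot: [-3.142, -0.0, -3.021]
contact_force: [-1.2, 0.4, 0.6]
opening: 0.0558
grip_force: 25.0
```

Now release and check.

Emit:
step_arm([
  [0.2,0,0,0,0],
  [-0.5,0,0,0,0],
  [-1,0,0,0,0],
  [-1,0,0,0,0],
  [-1,0,0,0,0],
  [-1,0,0,-0.03,0],
  [-1,0,0,-0.08,0],
  [-1,0,0,-0.14,0],
  [-1,0,0,-0.2,0],
  [-1,0,0,-0.22,0],
  [-1,0,0,-0.22,0],
  [-1,0,0,-0.22,0],
])

```text
time: 35.6
tool_pos: [0.5318, -0.2102, 0.2846]
tool_rot: [3.14, -0.002, -3.021]
contact_force: [0.1, 0.3, 0.2]
opening: 0.0917
grip_force: 0.0
```

Run:
```python
from h import *
d=cam("wrist");save(d,"w6.png")
for (uv,r) in frames(d,.076):
    P=depth(d,[uv+[17,0],uv-[17,0],uv+[-17,15],uv+[17,-15]]);print("z",P[:,2].round(4))
```

```text
frame [284. 166.] [  0.5313  -0.211  101.3697  56.8546   6.8338]
z [0.0768 0.0753 0.0747 0.0748]
```

View pics/w6.png

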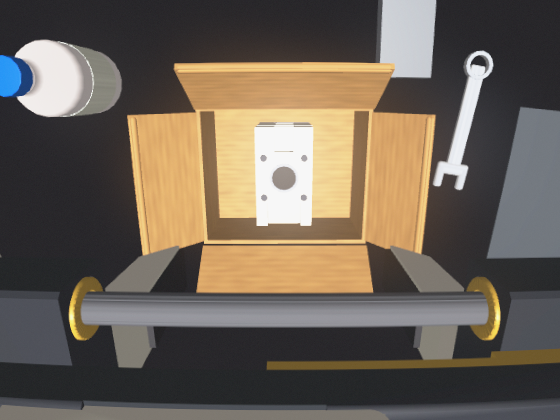

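B is home too (top about 75.5 mm, wide notch towards +x, image bottom). All three frames are stacked. Next I fold the +y end flap with shut fingers: approach from outside, sweep in over upright, then press down.

Emit:
step_arm([
  [1,0,0.05,0,0],
  [1,0,0.11,0,0],
  [1,0,0.168,0,0],
  [1,0,0.168,0.05,0],
  [1,0,0.168,0.11,0],
  [1,0,0.168,0.165,0],
  [1,0,0.168,0.185,0],
  [1,0,0.168,0.185,0],
  [1,0,0.15,0.185,0],
  [1,0,0.13,0.185,0],
  [1,0,0.115,0.185,0],
  [1,0,0.103,0.185,0],
  [1,0,0.095,0.185,0],
])

```text
time: 37.28
tool_pos: [0.521, -0.1171, 0.1012]
tool_rot: [3.141, 0.0, -3.022]
contact_force: [0.5, 1.6, -0.5]
opening: 0.0008
grip_force: 0.7
```

Emit:
step_arm([
  [1,0,-0.01,-0.012,0],
  [1,0,-0.018,-0.018,0],
  [1,0,-0.027,-0.022,0],
  [1,0,-0.035,-0.018,0],
  [1,0,-0.042,-0.011,0],
  [1,0,-0.047,-0.003,0],
  [1,0,-0.05,0.004,0],
  [1,0,-0.05,0.009,0],
  [1,0,-0.05,0.012,0],
  [1,0,-0.05,0.013,0],
  [1,0,-0.05,0.013,0],
])

```text
time: 38.65
tool_pos: [0.5269, -0.1656, 0.0882]
tool_rot: [3.141, -0.0, -3.021]
contact_force: [-0.3, 0.0, 1.1]
opening: 0.0005
grip_force: 0.0
```

Emit:
step_arm([
  [1,0,0,0.0015,0],
  [1,0,0,0.0015,0],
  [1,0,0,-0.04,0],
  [1,0,0,-0.1,0],
  [1,-0.01,-0.05,-0.15,0],
  [1,-0.01,-0.11,-0.15,0],
  [1,-0.01,-0.17,-0.15,0],
  [1,-0.01,-0.213,-0.15,0],
  [1,-0.01,-0.213,-0.1,0],
  [1,-0.01,-0.213,-0.05,0],
  [1,-0.01,-0.213,-0.012,0],
  [1,-0.01,-0.213,-0.012,0],
  [1,-0.01,-0.195,-0.012,0],
  [1,-0.01,-0.175,-0.012,0],
  [1,-0.01,-0.16,-0.012,0],
  [1,-0.01,-0.148,-0.012,0],
  [1,-0.01,-0.14,-0.012,0],
])

```text
time: 40.78
tool_pos: [0.5539, -0.303, 0.1007]
tool_rot: [-3.141, 0.001, -3.021]
contact_force: [1.5, -2.2, -0.6]
opening: 0.0004
grip_force: 0.7
```

Emit:
step_arm([
  [1,0,0.01,-0.012,0],
  [1,0,0.018,-0.018,0],
  [1,0,0.027,-0.022,0],
  [1,0,0.035,-0.018,0],
  [1,0,0.042,-0.011,0],
  [1,0,0.047,-0.003,0],
  [1,0,0.05,0.004,0],
  [1,0,0.05,0.009,0],
  [1,0,0.05,0.012,0],
  [1,0,0.05,0.014,0],
  [1,0,0.05,0.014,0],
  [1,0,0.05,-0.03,0],
  [1,0,0.05,-0.09,0],
  [1,0,0.05,-0.15,0],
  [1,0,0.095,-0.2,0],
  [1,0,0.095,-0.22,0],
  [1,0,0.095,-0.22,0],
])

```text
time: 42.9
tool_pos: [0.5429, -0.2093, 0.3225]
tool_rot: [-3.138, 0.004, -3.021]
contact_force: [-0.9, 0.3, -0.3]
opening: 0.0006
grip_force: 0.0
```

Run:
```python
from h import *
d=cam("wrist");save(d,"w7.png")
go(.532,-.21,.1,.1204+np.pi)
t=cam("top")
for n,u,v in (("l",20,25),("l",-20,70),("r",20,-25),("r",-20,-70),("stack",0,0)):
    c,s=np.cos(.1204),np.sin(.1204);X=[.532+(u*c-v*s)/1e3,-.21+(u*s+v*c)/1e3,.085]
    p=pix(d,X);print(n,p.round(),depth(d,p).round(4))
```

```text
go [0.0105 0.0009 0.2203] twist -0.0 | now [ 0.5423 -0.2094  0.3203] [-3.141e+00  1.000e-03 -3.021e+00] t 43.0
l [[309. 179.]] [[ 0.5484 -0.183   0.0874]]
l [[353. 142.]] [[ 0.5036 -0.1431  0.0861]]
r [[262. 179.]] [[ 0.5549 -0.2324  0.0849]]
r [[219. 142.]] [[ 0.5206 -0.2819  0.0848]]
stack [[286. 160.]] [[ 0.5334 -0.2098  0.0769]]
```

View pics/w7.png

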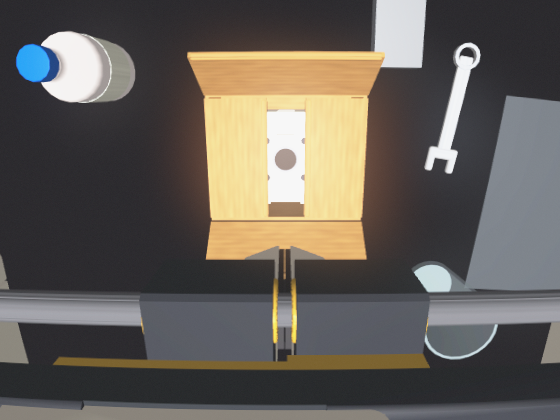

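Both end flaps are flat (about 85 to 87 mm) and the stack shows untouched between them. The side flaps, at the top and bottom of the image, are still open. Next is the far side flap (+x).

Emit:
step_arm([
  [1,-0.05,0,0,0],
  [1,-0.1,0,0,0],
  [1,-0.14,0,0.02,0],
  [1,-0.14,0,0.08,0],
  [1,-0.14,0,0.14,0],
  [1,-0.14,0,0.19,0],
  [1,-0.14,0,0.215,0],
  [1,-0.14,0,0.215,0],
  [1,-0.12,0,0.215,0],
  [1,-0.105,0,0.215,0],
  [1,-0.09,0,0.215,0],
  [1,-0.078,0,0.215,0],
  [1,-0.0685,0,0.215,0],
  [1,-0.0605,0,0.215,0],
])

```text
time: 44.75
tool_pos: [0.6029, -0.2025, 0.1061]
tool_rot: [-3.14, 0.003, -3.022]
contact_force: [1.7, 1.0, -0.2]
opening: 0.0007
grip_force: 1.2
```

Emit:
step_arm([
  [1,0.01,0,-0.012,0],
  [1,0.018,0,-0.018,0],
  [1,0.027,0,-0.022,0],
  [1,0.035,0,-0.018,0],
  [1,0.042,0,-0.011,0],
  [1,0.047,0,-0.003,0],
  [1,0.05,0,0.004,0],
  [1,0.05,0,0.009,0],
  [1,0.05,0,0.012,0],
  [1,0.05,0,0.014,0],
  [1,0.05,0,0.014,0],
])

```text
time: 46.12
tool_pos: [0.5529, -0.2081, 0.0914]
tool_rot: [-3.141, 0.0, -3.021]
contact_force: [-0.1, 0.6, -0.3]
opening: 0.0003
grip_force: 0.0
```

Emit:
step_arm([
  [1,0,0,-0.04,0],
  [1,0,0,-0.1,0],
  [1,0.05,0,-0.15,0],
  [1,0.11,0,-0.15,0],
  [1,0.169,0,-0.15,0],
  [1,0.169,0,-0.1,0],
  [1,0.169,0,-0.05,0],
  [1,0.169,0,-0.0135,0],
  [1,0.169,0,-0.0135,0],
  [1,0.169,0,-0.0135,0],
  [1,0.151,0,-0.0135,0],
  [1,0.136,0,-0.0135,0],
  [1,0.121,0,-0.0135,0],
  [1,0.109,0,-0.0135,0],
  [1,0.1,0,-0.0135,0],
  [1,0.092,0,-0.0135,0],
])

```text
time: 48.12
tool_pos: [0.4611, -0.2188, 0.1043]
tool_rot: [3.141, -0.002, -3.021]
contact_force: [-3.9, -0.5, -0.5]
opening: 0.0004
grip_force: 1.3
```

Emit:
step_arm([
  [1,-0.01,0,-0.012,0],
  [1,-0.018,0,-0.018,0],
  [1,-0.027,0,-0.022,0],
  [1,-0.035,0,-0.018,0],
  [1,-0.042,0,-0.011,0],
  [1,-0.047,0,-0.003,0],
  [1,-0.05,0,0.004,0],
  [1,-0.05,0,0.009,0],
  [1,-0.05,0,0.012,0],
  [1,-0.05,0,0.0135,0],
  [1,-0.05,0,0.0135,0],
  [1,-0.05,0,-0.04,0],
  [1,-0.05,0,-0.1,0],
  [1,-0.05,0,-0.16,0],
  [1,-0.07,0,-0.22,0],
  [1,-0.07,0,-0.22,0],
  [1,-0.07,0,-0.22,0],
])

```text
time: 50.25
tool_pos: [0.5305, -0.2105, 0.3241]
tool_rot: [3.141, -0.001, -3.021]
contact_force: [-0.2, -0.6, -0.9]
opening: 0.0002
grip_force: 0.0
```

Run:
```python
from h import *
d=cam("wrist");save(d,"w8.png")
c,s=np.cos(.1204),np.sin(.1204)
for u,v in ((10,0),(10,60),(60,-60),(-10,0),(-10,60),(-50,-60)):
    X=[.532+(u*c-v*s)/1e3,-.21+(u*s+v*c)/1e3,.09]
    p=pix(d,X);print(u,v,depth(d,p)[0,2].round(4))
t=cam("top");m=mask(t,(0,0,100),(180,50,240));k=np.zeros_like(m);k[220:290,260:340]=255
for b in blobs(m&k,100): print("blank",np.round(rect(t,b,.026),4))
print(observe()["contact_force"])
```

```text
10 0 0.089
10 60 0.09
60 -60 0.0899
-10 0 0.0922
-10 60 0.0893
-50 -60 0.0909
blank [ 3.730000e-01 -1.417000e-01  2.084793e+02  2.035527e+02  8.872340e+01]
[-0.34108966  0.18203492 -0.14402451]
```

View pics/w8.png

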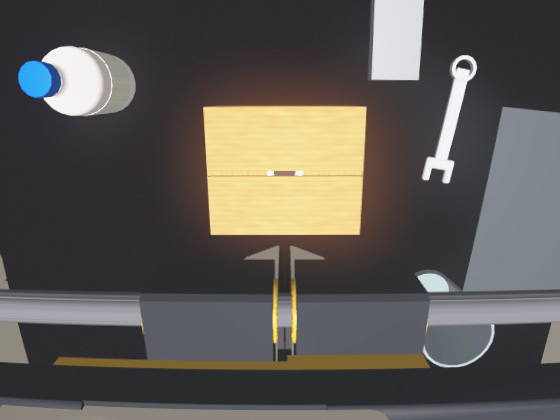

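The carton is shut: both side flaps are level at about 90 mm, meeting at image row 174. The blank lies flat at (395,40), the bystanders are unmoved and the arm is clear.

```bash
python3 -c "
from cell import *
print(hand_in())"
```

```text
the job is handed in; nothing more can be done
None
```

The job is handed in at about 50 s on the robot's clock: the blank is flat on the bench at (0.370, -0.099), all three frames are keyed home in the carton, and the end and side flaps are shut; the hand-in gave no verdict.

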